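Crack the stuck lid of the drying canister

ROBOT

A 6-joint arm with a two-finger parallel gripper is mounted at the origin on a cart in front of the work surface, level with it; the furniture and walls round the work are solid. World frame = base frame: x ahead of the robot, y to its left, z up, the work surface at z = 0. Lengths are in m, angles in rad, forces in N, time in s.
With the tool pointing down it reaches from about 0.425 to 0.95 m from the base axis. Payload 14.7 kg.
Tool frame: the origin (TCP) lies midway between the tips of the shut fingers; the grasp point (between the pads) lies 19 mm behind it; z points along the fingers, y is the line along which they close (so a half turn about z gives the same grasp; the last joint's range is limited). The gripper opens to 85 mm and grips with 20 to 120 N. Pads are 22 mm wide; open, the fingers measure 114 mm over their backs; the gripper's body (76 mm by 85 mm) begins 54 mm behind the grasp point. The pads swing forward as they close: fully open they stand 13 mm farther back than shut.
Start: joints at [1.259, 0.48, 1.596, -0, 1.065, -0.047], TCP at [0.17, 0.627, 0.231] pointing down, gripper open.
Joint ranges: [-2.75, 2.75], [-0.82, 2.05], [0.23, 2.67], [-1.56, 4.7], [0.09, 2.69], [-2.92, 2.92]. Speed limits (rad/s): [1.89, 1.89, 2.39, 3.01, 3.01, 3.01].

INTERFACE

Orientations are given as a unit quaternion [x, y, z, w].
In Python, from bench import robot, cams, workorder gives the robot as it stands.
- The arm moves only by the shell command python3 -m handwheel 'ROWS'. ROWS is JSON, a list of rows, each a list of 5 numbers: the shift along the tool's x, y, z in mm, then the turn about the tool's z in degrees, then the finger opening in mm, from 0 to 85.4. In form: [[tx, ty, tz, roll, grip], ...]. A call has 1 to 10 rows; each row shifts and turns the commanded pose from where the row before left it, along the tool's axes as they then stand; what a row does not reach is not made up. A row lasts 1/12 s, in which the tool goes at most 41.7 mm and 7.16 degrees, less where a joint would pass 70% of its speed; a pose out of reach is approached as far as the arm can. A call is refused whole if a number of a shift passes 41.7 or a number of a turn 7.16, either way. A call with a gripper value outside its range is refused whole. The fingers move at their own pace and stop on an object; the grip force is fixed at half the most. Time passes only in rows, so rows that do not move let the fingers close. It gives the time, the measured TCP pose, the force, the opening and the grip force at its end, in the units of the state.
- robot.get_state(): the state, without advancing time (a new reading comes with each control period).
- cams.read_camera(name): name is "scene" or "top"; returns the picture (480x640x3 uint8, red, green, blue); there is no depth.
- cams.calibration(name): a dict with "K" (3x3 intrinsics, pixels), "rvec" (rotation vector, rad) and "tvec" (3), from world to camera coordinates, as OpenCV has them. Camera axes: x right, y down, z forward; pixel columns grow to the right and rows downward; lengths in m; the calibration is good to about 2 mm. A picture is of the moment at which its call begins. calibration takes no time and is no camera call.
- workorder.close_job(): hands the job in; it is judged then, once.
The state is a dict: "t": time; "joint_pos": joint angles; "qvel": joint speeds; "tau": joint torques, N m; "ee_pos": TCP position; "tcp_rot": TCP orientation; "contact_force": force on the tool from outside, world axes, zero at the start; "wrist_torque": the same for the moment, N m; "width": opening from 0.0 (shut) to 1.0 (fully open); "gripper_force": force on a finger pad.
Only numpy, scipy, OpenCV 4.12 (cv2) and the standard library are available. Lean on these libraries where they do the work, as an engineer would, in place of code of your own. Each camera call takes 0.05 s, during which the arm holds its last target. There are 200 camera calls.

TASK

The drying canister for circuit boards has to be let up to room air slowly. Slide the wound reel straight up off the post of the canister's lid, stand it flat on the free worktop clear of the canister (there is room to the left) and let go of it; then take the lid by that post, pull it straight up free of its sticky seal without letting it fly off, and hold it level over the mouth, about 25 mm above the rim. Finish while still holding the lid there, and leave the other things on the bench as they are.

Things in the scene. Friction and masses are not known exactly. Their poses are not given: they have to be found in the camera images.
- canister: Round grey plastic canister fixed to the worktop, 102 mm across, 75 mm high to its rim, mouth 92 mm. Origin: centre of its underside, z up. Sprung rubber lips 12 mm below the rim grip the lid's bead: the pull (weight included) peaks at 10 to 16 N at 5 to 6 mm of lift and is gone at 10; from 10 to 15 mm the lips push the lid out a little, above 16 mm it hangs free.
- lid: Loose grey lid, about 0.25 kg: disc 102 mm across, 8 mm thick, with an upright steel post and, below, a beaded plug reaching 24 mm down. Origin: centre of the disc's underside, z up; shut, it is 75 mm above the canister's origin.
- post_top (a point): Top of the upright steel post in the middle of the lid: 14 mm thick, 56 mm tall above the lid's top face, the only place to hold the lid. Moves with the lid.
- reel: Reel of copper wire, loose on the lid with the post through its bore: black flanges 56 mm across at top and bottom, wound pack 48 mm across, 36 mm high, bore 20 mm, about 0.22 kg. Origin: centre of its underside, z along its axis. The post stands out 20 mm above it, so it must rise 56 mm to come clear.
- wool_tin: Round open grey tin 62 mm across, 38 mm high, a bystander on the worktop to the left. Origin: centre of underside.
- pill_tub: Cream tub with a white cap, 33 mm across, 55 mm high, a bystander on the left. Origin: centre of underside.
- ink_pot: Dark blue bottle 40 mm across, 77 mm high, a bystander on the left. Origin: centre of underside.
There are look-alikes about, which are no part of the job. What is shaped like the reel but yellow is not meant.

How it is judged:
On the way, in this order (a step that is already met when the one before it is completed fails the run):
1. the reel is off the post, stands flat on the worktop clear of the canister and is let go, the lid still shut (height (world z) of reel between -0.004 and 0.006 m and angle between reel's own z axis and vertical below 0.1 rad and horizontal distance between reel and canister above 0.09 m and linear speed of reel below 0.02 m/s and contact force between the fingers and reel below 0.05 N and z of lid in the frame of canister below 0.079 m), for 0.2 s.
2. the lid has come free of its seal (z of lid in the frame of canister above 0.089 m), for 0.1 s.
At the end, for the whole second after the job is handed in: The fingers alone hold the lid, at rest, 17 to 37 mm above its seat on the rim, level within 0.15 rad, centred over the mouth within 15 mm and not touching the canister; the reel stands flat on the worktop, its axis more than 90 mm from the canister's (z of lid in the frame of canister between 0.092 and 0.112 m and angle between lid's own z axis and vertical below 0.15 rad and horizontal distance between lid and canister below 0.015 m and linear speed of lid below 0.02 m/s and contact force between the fingers and lid above 1 N and contact force between lid and canister below 0.3 N and contact force between lid and reel below 0.05 N and height (world z) of reel between -0.004 and 0.006 m and angle between reel's own z axis and vertical below 0.1 rad and horizontal distance between reel and canister above 0.09 m); the arm keeps its last pose, push and grip.
It fails at once if the lid is lifted while the reel is still up on it (z of lid in the frame of canister above 0.082 m and height (world z) of reel above 0.03 m).
It fails at once if the lid flies off: more than 65 mm above its seat (z of lid in the frame of canister above 0.14 m).
It fails at once if the reel is tipped over (angle between reel's own z axis and vertical above 0.8 rad).
It fails at once if a bystander is pushed more than 20 mm or knocked over (distance of any of wool_tin, pill_tub, ink_pot from where it was at the start of the episode above 0.02 m or angle between any of wool_tin, pill_tub, ink_pot's own z axis and vertical above 0.5 rad).
It also fails if it takes over 51 s, if anything falls off the work surface, if the arm or the gripper's body presses on something with over 40 N, if the wrist force passes 120 N, or if a joint passes its speed limit or range.

## Working session

There is one attempt and no reset: what is moved stays moved. The work goes in short steps, Python scripts to look and compute and a shell command to move; the robot and the scene stay as the last step left them, time stands still between calls to the robot, and variables do not carry over. Pictures are saved under pics/ and viewed, at most 10 in all, crops included, and the job is handed in when it is done.

```bash
mkdir -p pics; python3 - <<'E'
from bench import robot,cams
import cv2
for n in("scene","top"):
    cv2.imwrite(f"pics/{n}0.png",cams.read_camera(n)[:,:,::-1]); print(cams.calibration(n))
s=robot.get_state();print(s["t"],s["ee_pos"],s["tcp_rot"],s["width"])
E
```

```text
{'K': array([[497.78341736,   0.        , 323.64377448],
       [  0.        , 497.78341736, 239.31262262],
       [  0.        ,   0.        ,   1.        ]]), 'rvec': array([ 2.08788071, -1.18538357,  0.52150591]), 'tvec': array([-0.15080444,  0.40837344,  0.91200539])}
{'K': array([[591.05226341,   0.        , 324.57694068],
       [  0.        , 591.05226341, 246.8179675 ],
       [  0.        ,   0.        ,   1.        ]]), 'rvec': array([ 2.13459449, -2.15048891,  0.18786864]), 'tvec': array([0.09484574, 0.50032551, 1.42853579])}
0.1 [0.1699928  0.62700822 0.23075436] [ 1.32008170e-01  9.91248489e-01 -5.19067428e-04 -8.37828400e-05] 1.0017211177285832
```

View pics/scene0.png

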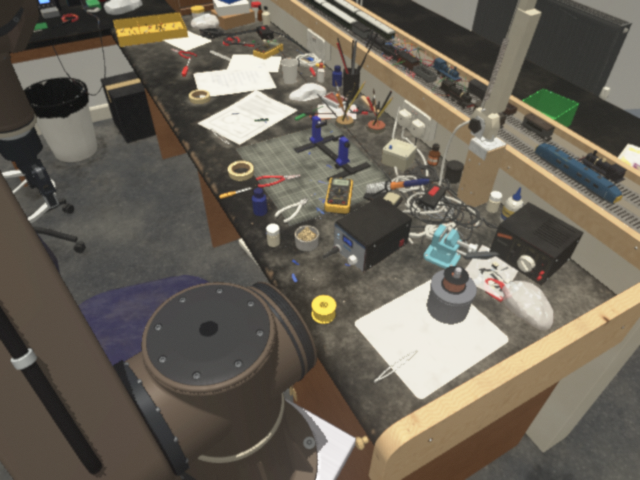

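View pics/top0.png

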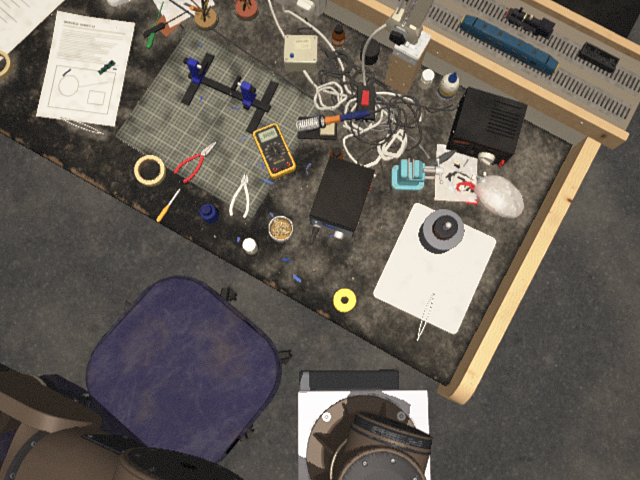

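Scene view: the canister with the dark reel is at about (452,300), the yellow reel at (323,309). Top view: canister (442,230), yellow reel (344,300), wool tin (280,229), pill tub (250,246), ink pot (208,213). The reel candidates are the dark, copper-wound one on the post and the yellow one. The dark one fits, because it has black flanges and sits on the lid. I'll confirm that in one enlarged crop.

```bash
cat > h.py <<'E'
import numpy as np,cv2
from bench import robot,cams
def ray(n,uv,z):
    c=cams.calibration(n);R=cv2.Rodrigues(c["rvec"])[0];C=-R.T@c["tvec"].ravel()
    d=R.T@np.linalg.solve(c["K"],[uv[0],uv[1],1.]);return C+d*(z-C[2])/d[2]
def px(n,P):
    c=cams.calibration(n);return cv2.projectPoints(np.array([P],float),c["rvec"],c["tvec"],c["K"],None)[0].ravel()
def two(a,b):
    A=[];y=[]
    for n,uv in(("scene",a),("top",b)):
        p=ray(n,uv,0.);q=ray(n,uv,.1);d=q-p;d/=np.linalg.norm(d);M=np.eye(3)-np.outer(d,d);A.append(M);y.append(M@p)
    return np.linalg.lstsq(np.vstack(A),np.hstack(y),rcond=None)[0]
E
python3 - <<'E'
from h import *
s=cv2.imread("pics/scene0.png");t=cv2.imread("pics/top0.png")
a=cv2.resize(s[250:340,410:500],None,fx=4.4,fy=4.4,interpolation=2);b=cv2.resize(t[190:280,395:485],None,fx=4.4,fy=4.4,interpolation=2)
cv2.imwrite("pics/crop.png",np.hstack([a,b]))
for k,uv,z in(("can",(442,231),.083),("yellow",(344,300),.03),("wool",(280,229),.038),("pill",(250,246),.055),("ink",(208,212),.077),("powerbox corner",(310,228),.08),("box corner",(348,238),.08)):print(k,ray("top",uv,z).round(3))
for uv in((410,204),(494,240),(456,331),(374,292),(300,257)):print(ray("top",uv,0).round(3))
E
```

```text
can [ 0.531 -0.194  0.083]
yellow [0.369 0.044 0.03 ]
wool [0.547 0.202 0.038]
pill [0.502 0.274 0.055]
ink [0.583 0.375 0.077]
powerbox corner [0.541 0.127 0.08 ]
box corner [0.516 0.035 0.08 ]
[ 0.618 -0.132  0.   ]
[ 0.523 -0.345  0.   ]
[ 0.292 -0.236  0.   ]
[ 0.391 -0.033  0.   ]
[0.482 0.153 0.   ]
```

View pics/crop.png

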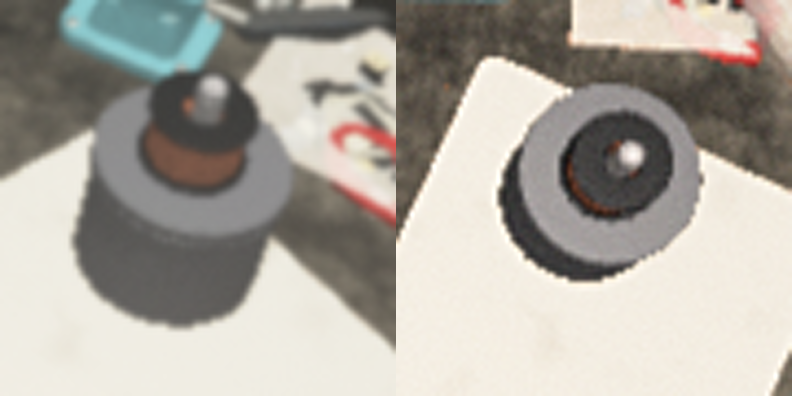

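The crop confirms it: a black-flanged reel with copper winding on the steel post. The post top is at about scene (458,269) and top (448,225). Next, precise fits.

```bash
python3 - <<'E'
from h import *
for n,roi in(("top",(415,500,200,260)),("scene",(425,480,255,305))):
    im=cv2.imread(f"pics/{n}0.png").astype(int);m=np.zeros(im.shape[:2],np.uint8)
    x0,x1,y0,y1=roi;g=im.mean(2);sat=im.max(2)-im.min(2)
    def fit(mask,hull=True):
        k=np.zeros_like(m);k[y0:y1,x0:x1]=mask[y0:y1,x0:x1]
        c=max(cv2.findContours(k,0,2)[0],key=cv2.contourArea);c=cv2.convexHull(c);return cv2.fitEllipse(c)
    for lo,hi in((0,75),(0,65),(75,175)):
        e=fit(((g>=lo)&(g<hi)&(sat<35)).astype(np.uint8)*255);z=.119 if hi<100 else .083
        print(n,lo,hi,np.round(e[0],1),np.round(e[1],1),ray(n,e[0],z).round(4))
print("post",two((458,269.3),(448.4,225)).round(4),ray("top",(448.4,225),.139).round(4),ray("scene",(458,269.3),.139).round(4))
print("flange",two((456.4,275.5),(446.1,226.4)).round(4),ray("top",(446.1,226.4),.119),ray("scene",(456.4,275.5),.119))
print(ray("top",(443.6,229.8),.083))
P=[.53,-.2,.119];print(px("top",P),px("scene",P))
E
```

```text
top 0 75 [444.6 227.3] [23.  25.6] [ 0.533  -0.1923  0.119 ]
top 0 65 [444.6 227.4] [22.6 25.4] [ 0.5329 -0.1924  0.119 ]
top 75 175 [458.7 227.5] [ 69.  103.5] [ 0.5396 -0.2347  0.083 ]
scene 0 75 [455.4 275.4] [17.2 24.4] [ 0.53   -0.1961  0.119 ]
scene 0 65 [455.6 274.7] [15.  22.4] [ 0.5325 -0.1957  0.119 ]
scene 75 175 [454.6 281.7] [64.4 72. ] [ 0.5458 -0.1962  0.083 ]
post [ 0.5351 -0.1975  0.135 ] [ 0.5346 -0.1972  0.139 ] [ 0.5308 -0.1976  0.139 ]
flange [ 0.5364 -0.1974  0.1135] [ 0.53526517 -0.19612066  0.119     ] [ 0.53105469 -0.19811273  0.119     ]
[ 0.53402076 -0.19773808  0.083     ]
[447.82642422 228.57250536] [457.06096321 276.14181387]
```

```bash
python3 -m handwheel '[[-38,-15,0,0,85],[-38,-15,0,0,85],[-38,-15,0,0,85],[-38,-15,0,0,85],[-38,-15,0,0,85],[-38,-15,0,0,85],[-38,-15,0,0,85],[-38,-15,0,0,85],[-38,-15,0,0,85]]'; python3 -m handwheel '[[-15,-38,0,0,85],[-15,-38,0,0,85],[-15,-38,0,0,85],[-15,-38,0,0,85],[-15,-38,0,0,85],[-15,-38,0,0,85],[-15,-38,0,0,85],[-15,-38,0,0,85],[-15,-38,0,0,85],[-15,-38,0,0,85]]'; python3 -m handwheel '[[-15,-38,0,0,85],[-15,-38,0,0,85],[-15,-38,0,0,85],[-15,-38,0,0,85],[-10,-25,0,0,85],[0,0,0,0,85],[0,0,0,0,85]]'
cat >> h.py <<'E'
from scipy.spatial.transform import Rotation as Ro
def go(P):
    s=robot.get_state();R=Ro.from_quat(s["tcp_rot"]).as_matrix()
    print("t",s["t"],"pos",s["ee_pos"].round(4) if hasattr(s["ee_pos"],"round") else s["ee_pos"],"tool mm",(R.T@(np.array(P)-s["ee_pos"])*1000).round(1),"w",s["width"],"F",s["contact_force"])
E
python3 -c "
from h import *;go([.533,-.197,.083]);print(Ro.from_quat(robot.get_state()['tcp_rot']).as_matrix().round(3))"
```

```text
t: 0.85
ee_pos: [0.4661, 0.4059, 0.2311]
tcp_rot: [0.132, 0.991, -0.0, -0.0]
contact_force: [0.8, 0.8, -0.3]
width: 0.993
gripper_force: 0.0
t: 1.68
ee_pos: [0.5098, -0.0005, 0.2312]
tcp_rot: [0.132, 0.991, 0.0, -0.0]
contact_force: [1.1, -0.1, -0.5]
width: 0.997
gripper_force: 0.0
t: 2.27
ee_pos: [0.5311, -0.189, 0.2308]
tcp_rot: [0.133, 0.991, 0.0, -0.0]
contact_force: [0.3, 0.4, 0.7]
width: 0.996
gripper_force: 0.0
t 2.2667 pos [ 0.5311 -0.189   0.2308] tool mm [ -4.   -7.2 147.8] w 0.9962471473594007 F [0.33718108 0.44407421 0.65099636]
[[-0.964  0.264 -0.001]
 [ 0.264  0.964  0.   ]
 [ 0.001  0.    -1.   ]]
```

```bash
python3 -m handwheel '[[-4,-7,10,0,85],[0,0,20,0,85],[0,0,25,0,85],[0,0,25,0,85],[0,0,20,0,85],[0,0,18,0,85],[0,0,15,0,85],[0,0,10,0,85],[0,0,5,0,85],[0,0,0,0,85]]'; python3 -m handwheel '[[0,0,0,0,70],[0,0,0,0,62],[0,0,0,0,58],[0,0,0,0,54],[0,0,0,0,50],[0,0,0,0,46],[0,0,0,0,40],[0,0,0,0,40],[0,0,0,0,40],[0,0,0,0,40]]'
python3 - <<'E'
from h import *
go([.533,-.197,.083])
a=cams.read_camera("scene")[230:330,400:500,::-1];b=cams.read_camera("top")[180:280,390:490,::-1]
cv2.imwrite("pics/g1.png",cv2.resize(np.hstack([a,b]),None,fx=4,fy=4,interpolation=2))
E
```

```text
t: 3.1
ee_pos: [0.5329, -0.1947, 0.0822]
tcp_rot: [0.132, 0.991, 0.0, -0.001]
contact_force: [-0.4, -0.1, 0.3]
width: 0.997
gripper_force: 0.0
t: 3.93
ee_pos: [0.534, -0.1957, 0.0846]
tcp_rot: [0.132, 0.991, -0.0, 0.001]
contact_force: [-1.4, 2.1, 11.4]
width: 0.647
gripper_force: 60.9
t 3.9333 pos [ 0.534  -0.1957  0.0846] tool mm [ 0.6 -1.5  1.6] w 0.646997530930213 F [-1.43591803  2.120324   11.4106309 ]
```

View pics/g1.png

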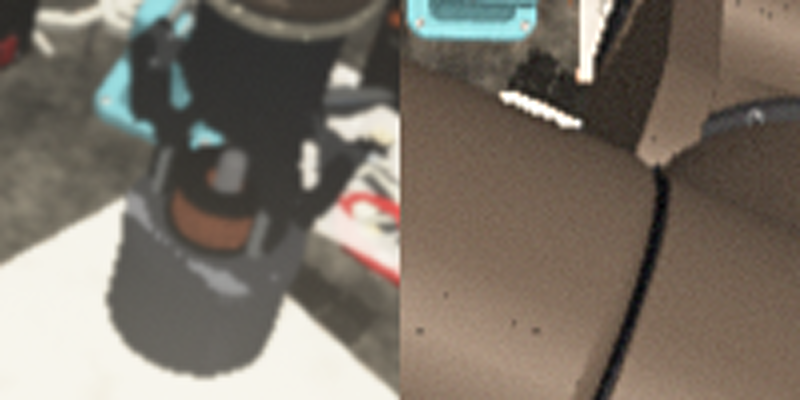

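The reel is gripped at 55 mm across the flanges, with the tips lightly on the lid. I'll lift it straight up.

```bash
python3 -m handwheel '[[0,0,-2,0,40],[0,0,-4,0,40],[0,0,-6,0,40],[0,0,-6,0,40]]'; python3 -m handwheel '[[0,0,-8,0,40],[0,0,-10,0,40],[0,0,-10,0,40],[0,0,-10,0,40],[0,0,-10,0,40],[0,0,-10,0,40],[0,0,-10,0,40],[0,0,-5,0,40],[0,0,0,0,40],[0,0,0,0,40]]'
python3 - <<'E'
from h import *
go([.445,-.10,.17])
a=cams.read_camera("scene")[180:330,380:530,::-1]
cv2.imwrite("pics/g2.png",cv2.resize(a,None,fx=4,fy=4,interpolation=2))
E
```

```text
t: 4.37
ee_pos: [0.5333, -0.1954, 0.1019]
tcp_rot: [0.132, 0.991, 0.0, -0.0]
contact_force: [-0.5, 0.1, -3.2]
width: 0.644
gripper_force: 63.7
t: 5.2
ee_pos: [0.5335, -0.1954, 0.1745]
tcp_rot: [0.132, 0.991, -0.0, 0.0]
contact_force: [0.1, 0.9, -3.3]
width: 0.642
gripper_force: 63.8
t 5.2 pos [ 0.5335 -0.1954  0.1745] tool mm [110.4  69.    4.4] w 0.6424926642657068 F [ 0.14762961  0.87221578 -3.27758823]
```

View pics/g2.png

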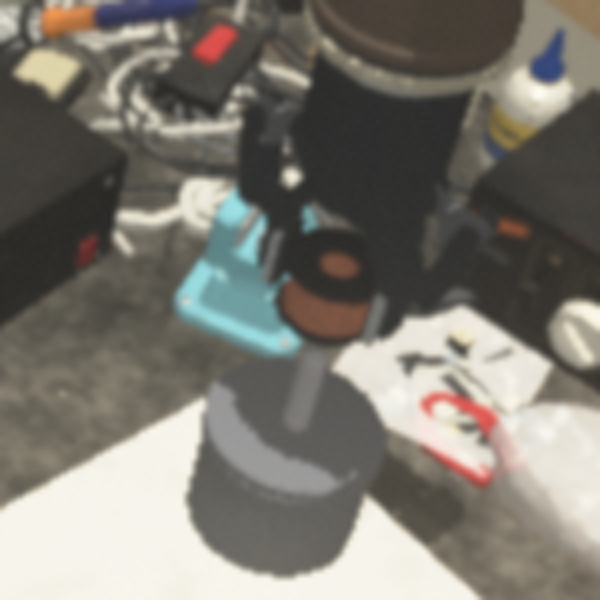

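The picture shows the reel held level, clear above the post top (about crop (315,355)), with the lid still shut. I'll carry it to the free spot at (0.445, -0.10).

```bash
python3 -m handwheel '[[12,8,0,0,40],[25,16,0,0,40],[30,18,0,0,40],[25,16,0,0,40],[12,8,0,0,40],[6,3,0,0,40],[0,0,15,0,40],[0,0,25,0,40],[0,0,25,0,40],[0,0,25,0,40]]';python3 -m handwheel '[[0,0,25,0,40],[0,0,20,0,40],[0,0,12,0,40],[0,0,5,0,40],[0,0,3,0,40],[0,0,2,0,40],[0,0,0,0,40],[0,0,0,0,40]]'; python3 -c "
from h import *;go([.445,-.10,.002])"
```

```text
t: 6.08
ee_pos: [0.4465, -0.1007, 0.0834]
tcp_rot: [0.132, 0.991, -0.0, 0.001]
contact_force: [-0.1, -0.3, -2.5]
width: 0.638
gripper_force: 64.0
t: 6.75
ee_pos: [0.4459, -0.1003, 0.0179]
tcp_rot: [0.132, 0.991, -0.0, 0.001]
contact_force: [0.2, 0.7, -2.8]
width: 0.645
gripper_force: 64.1
t 6.75 pos [ 0.4459 -0.1003  0.0179] tool mm [ 0.9  0.  15.9] w 0.6451512597813033 F [ 0.1526341   0.72216027 -2.76290076]
```

Creeping down until the force shows contact.

```bash
python3 -m handwheel '[[0,0,4,0,40],[0,0,3,0,40],[0,0,2,0,40],[0,0,0,0,40]]'; python3 -m handwheel '[[0,0,2,0,40],[0,0,1,0,40],[0,0,0,0,40],[0,0,0,0,40]]';python3 -m handwheel '[[0,0,1,0,40],[0,0,0,0,40],[0,0,0,0,40]]'
```

```text
t: 7.08
ee_pos: [0.4452, -0.1, 0.008]
tcp_rot: [0.132, 0.991, 0.0, -0.0]
contact_force: [-0.2, -0.0, -2.8]
width: 0.643
gripper_force: 64.1
t: 7.42
ee_pos: [0.4453, -0.1, 0.0053]
tcp_rot: [0.132, 0.991, 0.0, -0.0]
contact_force: [0.1, -0.9, -2.9]
width: 0.645
gripper_force: 64.1
t: 7.67
ee_pos: [0.4454, -0.1001, 0.0048]
tcp_rot: [0.132, 0.991, -0.0, 0.0]
contact_force: [-3.1, 0.3, 13.1]
width: 0.642
gripper_force: 65.6
```

It's touching down at 13 N up. Opening, then rising.

```bash
python3 -m handwheel '[[0,0,0,0,60],[0,0,0,0,66],[0,0,0,0,74],[0,0,0,0,85],[0,0,0,0,85],[0,0,0,0,85],[0,0,0,0,85]]'; python3 -m handwheel '[[0,0,-5,0,85],[0,0,-15,0,85],[0,0,-30,0,85],[0,0,-35,0,85],[0,0,-35,0,85],[0,0,-35,0,85],[0,0,-35,0,85],[0,0,-20,0,85],[-20,40,0,0,85],[-20,35,0,0,85]]'
python3 -m handwheel '[[0,38,0,0,85],[0,38,0,0,85],[0,30,0,0,85],[0,0,0,0,85]]'
python3 - <<'E'
from h import *
go([.534,-.197,.2])
s=cams.read_camera("scene")[:,:,::-1];t=cams.read_camera("top")[:,:,::-1]
cv2.imwrite("pics/s3.png",s);cv2.imwrite("pics/t3.png",t)
a=s[250:370,370:500];b=t[180:300,370:500]
cv2.imwrite("pics/g3.png",cv2.resize(np.hstack([a,b]),None,fx=3,fy=3,interpolation=2))
E
```

```text
t: 8.25
ee_pos: [0.4453, -0.1, 0.0043]
tcp_rot: [0.132, 0.991, -0.0, -0.0]
contact_force: [-0.3, 0.2, -0.2]
width: 0.994
gripper_force: 0.0
t: 9.08
ee_pos: [0.5022, -0.0407, 0.2168]
tcp_rot: [0.134, 0.991, -0.0, 0.002]
contact_force: [1.1, -1.0, -1.2]
width: 0.996
gripper_force: 0.0
t: 9.42
ee_pos: [0.5303, 0.0663, 0.2147]
tcp_rot: [0.131, 0.991, 0.001, 0.0]
contact_force: [-1.0, 0.3, -0.2]
width: 1.0
gripper_force: 0.0
t 9.4167 pos [0.5303 0.0663 0.2147] tool mm [ -71.8 -253.4   14.4] w 1.0000924644731743 F [-0.99881143  0.33745076 -0.15621048]
```

View pics/g3.png

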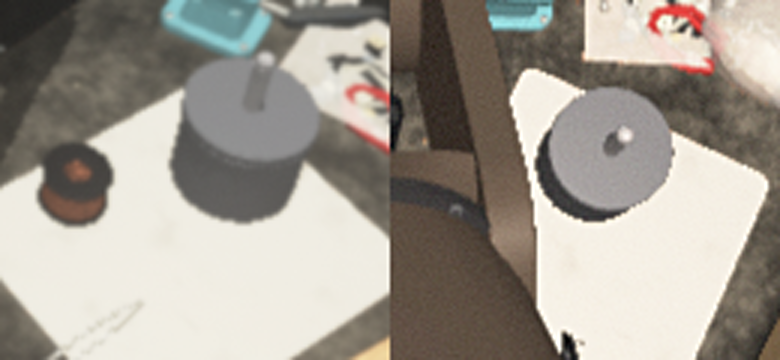

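The reel stands flat at crop (75,185) and the lid is shut, with its bare post top at scene (458,271) and top (448,225). Refining the post position.

```bash
python3 - <<'E'
from h import *
out={}
for n,(x0,x1,y0,y1),z in(("top",(440,456,216,234),.139),("scene",(448,468,262,280),.139)):
    g=cv2.imread(f"pics/{'t' if n=='top' else 's'}3.png").astype(int).mean(2)[y0:y1,x0:x1]
    th=g.max()-45 if n=="top" else g.max()-30
    ys,xs=np.where(g>th);c=(xs.mean()+x0,ys.mean()+y0);out[n]=c
    print(n,g.max(),len(xs),np.round(c,1),ray(n,c,z).round(4))
im=cv2.imread("pics/t3.png").astype(int);g=im.mean(2)
k=np.zeros(g.shape,np.uint8);m=((g>75)&(g<170)&(im.max(2)-im.min(2)<30))
k[200:260,420:470]=m[200:260,420:470]*255
k=cv2.morphologyEx(k,cv2.MORPH_OPEN,np.ones((5,5)));c=max(cv2.findContours(k,0,2)[0],key=cv2.contourArea);e=cv2.fitEllipse(cv2.convexHull(c));print("lid",e,ray("top",e[0],.083).round(4))
go([.534,-.197,.2])
E
```

```text
top 248.66666666666666 11 [448.1 224.4] [ 0.5361 -0.1965  0.139 ]
scene 220.66666666666666 27 [463.6 270. ] [ 0.5353 -0.2087  0.139 ]
lid ((445.71490478515625, 223.42153930664062), (45.148773193359375, 53.54249572753906), 23.827308654785156) [ 0.5498 -0.2035  0.083 ]
t 9.5167 pos [0.529  0.0629 0.2144] tool mm [ -72.2 -249.8   14.4] w 0.994472285326627 F [ 0.04838973 -0.89345819 -0.37503657]
```

```bash
python3 -m handwheel '[[-8,-28,0,0,60],[-10,-35,0,0,60],[-10,-35,0,0,60],[-10,-35,0,0,60],[-10,-35,0,0,60],[-10,-35,0,0,60],[-10,-35,0,0,60],[-4,-12,15,0,60],[0,0,0,0,60],[0,0,0,0,60]]'; python3 -c "
from h import *;go([.534,-.197,.098])"
```

```text
t: 10.35
ee_pos: [0.5318, -0.1995, 0.1988]
tcp_rot: [0.134, 0.991, 0.0, -0.001]
contact_force: [0.2, 0.6, 0.6]
width: 0.704
gripper_force: 0.0
t 10.35 pos [ 0.5318 -0.1995  0.1988] tool mm [ -1.6   3.  100.8] w 0.7039037172256095 F [0.17366023 0.60374244 0.60400799]
```

```bash
python3 -m handwheel '[[-2,2,10,0,60],[0,0,20,0,60],[0,0,25,0,60],[0,0,20,0,60],[0,0,15,0,60],[0,0,8,0,60],[0,0,3,0,50],[0,0,0,0,40],[0,0,0,0,32],[0,0,0,0,26]]'; python3 -m handwheel '[[0,0,0,0,22],[0,0,0,0,19],[0,0,0,0,17],[0,0,0,0,15],[0,0,0,0,13],[0,0,0,0,11]]'
```

```text
t: 11.18
ee_pos: [0.5364, -0.1969, 0.0993]
tcp_rot: [0.132, 0.991, -0.0, 0.001]
contact_force: [0.5, -0.3, 0.1]
width: 0.307
gripper_force: 0.0
t: 11.68
ee_pos: [0.5359, -0.1971, 0.0988]
tcp_rot: [0.132, 0.991, -0.0, 0.0]
contact_force: [-0.8, -1.8, 7.1]
width: 0.141
gripper_force: 58.3
```

```bash
python3 - <<'E'
from h import *
go([.534,-.197,.098])
a=cams.read_camera("scene")[180:330,380:530,::-1]
cv2.imwrite("pics/g4.png",cv2.resize(a,None,fx=4,fy=4,interpolation=2))
E
```

```text
t 11.6833 pos [ 0.5359 -0.1971  0.0988] tool mm [ 1.9 -0.4  0.8] w 0.14139933021693962 F [-0.7832082  -1.75187892  7.11915117]
```

View pics/g4.png

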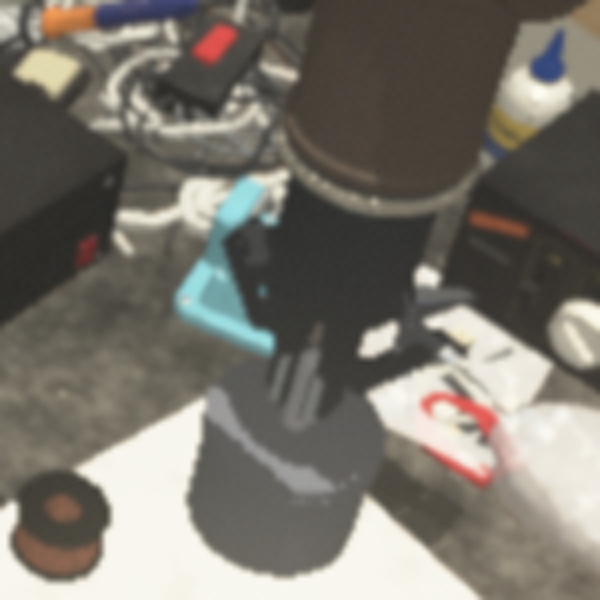

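The post is gripped, with the pads on it around crop (295,385). The lid is shut and the reel stands at (60,525). I'll pull slowly through the seal.

```bash
python3 -m handwheel '[[0,0,0,0,0],[0,0,-1,0,0],[0,0,-1,0,0],[0,0,-1,0,0],[0,0,-1,0,0],[0,0,0,0,0],[0,0,0,0,0]]'; python3 -m handwheel '[[0,0,-1,0,0],[0,0,-1,0,0],[0,0,-1,0,0],[0,0,-1,0,0],[0,0,0,0,0],[0,0,0,0,0]]'; python3 -m handwheel '[[0,0,-1,0,0],[0,0,-1,0,0],[0,0,-1,0,0],[0,0,-1,0,0],[0,0,0,0,0],[0,0,0,0,0]]'
```

```text
t: 12.32
ee_pos: [0.5355, -0.1967, 0.1021]
tcp_rot: [0.132, 0.991, 0.0, -0.0]
contact_force: [-1.0, -1.7, -8.4]
width: 0.146
gripper_force: 58.8
t: 12.82
ee_pos: [0.5359, -0.1969, 0.1067]
tcp_rot: [0.132, 0.991, -0.0, 0.0]
contact_force: [-1.4, -0.6, -3.4]
width: 0.147
gripper_force: 59.6
t: 13.32
ee_pos: [0.5362, -0.197, 0.1108]
tcp_rot: [0.132, 0.991, -0.0, 0.0]
contact_force: [-1.3, -1.0, 4.8]
width: 0.146
gripper_force: 60.5
```

```bash
python3 -m handwheel '[[0,0,-2,0,0],[0,0,-2,0,0],[0,0,-2,0,0],[0,0,-2,0,0],[0,0,-2,0,0],[0,0,-2,0,0],[0,0,-1,0,0],[0,0,0,0,0],[0,0,0,0,0],[0,0,0,0,0]]'; python3 - <<'E'
from h import *
go([.534,-.197,.124])
a=cams.read_camera("scene")[180:330,380:530,::-1]
cv2.imwrite("pics/g5.png",cv2.resize(a,None,fx=4,fy=4,interpolation=2))
E
```

```text
t: 14.15
ee_pos: [0.5357, -0.1968, 0.1232]
tcp_rot: [0.132, 0.991, 0.0, -0.0]
contact_force: [-1.5, -0.1, -3.0]
width: 0.144
gripper_force: 59.7
t 14.15 pos [ 0.5357 -0.1968  0.1232] tool mm [ 1.6 -0.7 -0.8] w 0.14352122663730324 F [-1.50726437 -0.11982391 -3.03644441]
```

View pics/g5.png

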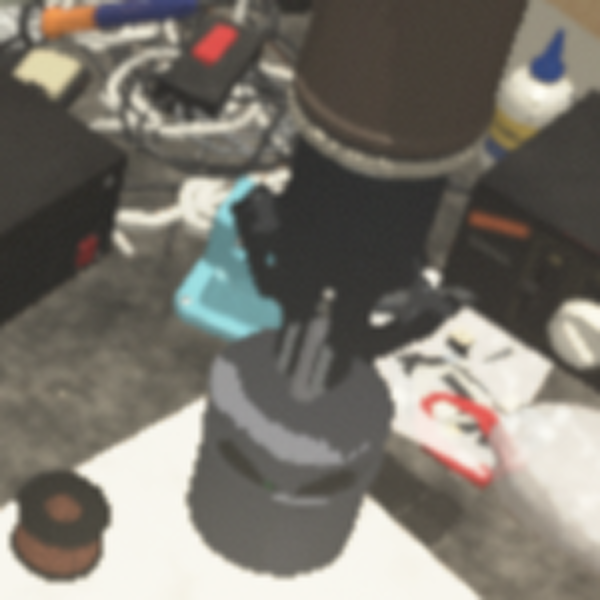

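The lid is up about 24 mm and level: a dark gap runs along (290,480) and the reel is still standing. I'll go 3 mm higher so the 24 mm plug clears the rim, settle, then hand in.

```bash
python3 -m handwheel '[[0,0,-1,0,0],[0,0,-2,0,0],[0,0,0,0,0],[0,0,0,0,0],[0,0,0,0,0],[0,0,0,0,0],[0,0,0,0,0],[0,0,0,0,0]]' && python3 -c "
from bench import workorder;print(workorder.close_job())"
```

```text
t: 14.87
ee_pos: [0.5358, -0.1968, 0.1263]
tcp_rot: [0.132, 0.991, -0.0, -0.0]
contact_force: [-1.2, -0.2, -2.6]
width: 0.146
gripper_force: 59.7
the job is handed in; nothing more can be done
None
```

The job is handed in, though no verdict came back: the gripper holds the lid level about 27 mm above the rim, and the reel stands flat on the worktop about 130 mm from the canister's axis.

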